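# Fit a film guide post in the T-slot of a film inspection bench

### The job

Lift the film guide post out of its black holder and drop its T-foot into the slot of the rail, in the half away from the dark stop block, then slide it along the slot until it pushes the stop's sprung nose back with about 6 newtons. Holding it there, press it down against the spring in the rail and give it a quarter turn so that the foot locks crosswise under the slot's lips. Let go, leaving it locked and upright with the nose still pressing on it, and leave the other things on the bench alone.

Things in the scene. Friction and masses are not known exactly. Their poses are not given: they have to be found in the camera images.
- post: Metal film guide post, 130 to 210 g, 76 mm tall, loose in the holder, upright. Origin: centre of foot underside; z up, x along foot. Bottom up: T-foot, bar 26 long (x) by 8 wide (y) by 8 high, underside rounded (radius 4); shank 7 across to z 16; flange 40 across, z 16-22; spool 34 across to z 44; flat grip tab to z 76. Starts 2 mm above the bench at any yaw; a half turn changes nothing.
- post_tab (a point): Centre of the post's upright grip tab on top, the place to hold it: 28 mm long along post x (parallel to the foot), 12 mm thick along post y, 32 mm high; 60 mm above the foot's underside, same axes as the post.
- rail: Fixed aluminium T-slot rail, 240 mm long (x), 48 wide (y), 30 high; origin on the bench under its middle. A slot 10.5 mm wide runs along its whole top at y = 0 between lips 6 mm thick (z 24 to 30). Beneath, a channel 34 mm wide lets the foot turn. The stop is on the +x half. Locked, the foot's top bears under the lips: post origin at z = 16 mm, flange 2 mm above the rail.
- slot_entry (a point): Where to drop the foot in: over the slot's centre line at the rail's top face (z = 30), 45 mm from the rail's middle on the half away from the stop; axes as the rail. Up to 60 mm further out or 35 mm nearer the middle will also do.
- strip_mid (a point): Top of the sprung strip lying in the channel (rail z = 19 when free, middle of rail). It carries the dropped-in post: foot top still 3 mm up between the lips, so it cannot turn; flange 5 mm over the rail. It yields straight down from about 6 N, then 0.9 N per mm. Pushed down over 3 mm (9 N) the foot can turn either way; at 5 mm (11 N) the flange lands hard. Over 40 N is too hard.
- stop: Fixed dark steel stop block, 24 mm long (x, as rail x), 52 wide, 22 high, on the rail's top 78 to 100 mm from its middle; origin: centre of its underside. A steel nose 24 wide (1.5 to 13.5 mm over the rail) reaches 8 to 34 mm out of its face (x = -12) towards the open half, set differently each time, so feel for it. It springs: 1 N, then 2 N per mm, bottoming at 6 mm. Want 3 to 10 N, never over 11.
- holder: Fixed square black plastic holder, 56 by 56 mm, 18 mm high, with a square pocket 33 by 33 mm; the post's flange rests on it, foot inside. Origin under its centre.
- bottle: Bystander: white bottle with yellow cap, 64 mm across, 150 mm high; origin under its centre.
- rubber_roller: Bystander: green roller lying flat, 64 mm across, 46 mm high; origin under its centre.
- jar: Bystander: glass jar, 56 mm across, 70 mm high; origin under its centre.
Mind the look-alikes: they are no part of the job. What is shaped like the post but green is not meant.

How it is judged:
On the way, in this order (a step that is already met when the one before it is completed fails the run):
1. the T-foot is down in the slot, in the rail's open half (y of post in the frame of rail between -0.0025 and 0.0025 m and x of post in the frame of rail between -0.12 and -0.003 m and z of post in the frame of rail between 0.012 and 0.0215 m and angle between the x axis of post and the x axis of rail, either way round below 0.3 rad), for 0.2 s.
2. the post, its foot still lengthwise in the slot, pushes the stop's nose with over 3 N (y of post in the frame of rail between -0.0025 and 0.0025 m and contact force between post and stop above 3 N and z of post in the frame of rail below 0.0235 m and angle between the x axis of post and the x axis of rail, either way round below 0.3 rad), for 0.2 s.
3. the foot is turned crosswise under the lips (y of post in the frame of rail between -0.0025 and 0.0025 m and z of post in the frame of rail below 0.018 m and angle between the x axis of post and the y axis of rail, either way round below 0.26 rad), for 0.2 s.
At the end, for the whole second after the job is handed in: The post stands released, at rest, upright within 4 degrees, its foot within 15 degrees of crosswise to the slot and clamped up under the lips (origin 14.5 to 18 mm above the rail underside), within 2.5 mm of the slot centre line, the sprung nose pressing on it with 2 to 11 N (all of step 3 and contact force between post and stop between 2 and 11 N and z of post in the frame of rail above 0.0145 m and angle between post's own z axis and vertical below 0.07 rad and linear speed of post below 0.01 m/s and contact force between post and rail above 3 N); the robot touches nothing.
It fails at once if the post is pressed on the stop with more than 11 N (contact force between post and stop above 11 N).
It fails at once if the post is pressed on the rail with more than 40 N (contact force between post and rail above 40 N).
It fails at once if the bottle is moved more than 15 mm (distance of bottle from where it was at the start of the episode above 0.015 m).
It fails at once if the jar is moved more than 15 mm (distance of jar from where it was at the start of the episode above 0.015 m).
It fails at once if the rubber roller is moved more than 15 mm (distance of rubber_roller from where it was at the start of the episode above 0.015 m).
It also fails if it takes over 64 s, if anything falls off the work surface, if the arm or the gripper's body presses on something with over 40 N, if the wrist force passes 120 N, or if a joint passes its speed limit or range.

### The arm

A 7-joint arm with a two-finger parallel gripper is mounted at the origin on the work surface. World frame = base frame: x ahead of the robot, y to its left, z up, the work surface at z = 0. Lengths are in m, angles in rad, forces in N, time in s.
With the tool pointing down it reaches from about 0.425 to 1.025 m from the base axis. Payload 9.4 kg.
Tool frame: the origin (TCP) lies at the very end of the fingers, on their centre line; the grasp point (between the pads) lies arm.grasp_offset behind it (arm.grasp_offset is the distance from the TCP to the grasp point, in m); z points along the fingers, y is the line along which they close (so a half turn about z gives the same grasp; the last joint's range is limited). The gripper opens to 93 mm and grips with 3 to 60 N. Pads are 15 mm wide; open, the fingers measure 128 mm over their backs; the gripper's body (75 mm by 188 mm) begins 65 mm behind the grasp point.
Start: joints at [-1.332, 0.599, -0.003, 1.599, 0.002, 0.943, -0.08], TCP at [0.225, 0.689, 0.219] pointing down, gripper open.
Joint ranges: [-2.57, 2.57], [-0.35, 1.97], [-1.29, 1.29], [0.11, 2.56], [-1.05, 4.19], [0.11, 1.86], [-2.63, 2.63]. Speed limits (rad/s): [2.22, 2.22, 3.01, 3.01, 3.14, 3.14, 3.14].

### API

Orientations are given as [roll, pitch, yaw] about the fixed x, y, z axes, in that order (R = Rz(yaw) Ry(pitch) Rx(roll)).
In Python, from bench import arm, cams gives the robot as it stands.
- The arm moves only by the tool play_rows, never from a script. Its argument "moves" is a list of rows, each an object of numbers: "grip": the closure in counts, from 0 (fully open) to 255 (shut); "tx", "ty", "tz": the shift along the tool's x, y, z as a fraction of full scale; "twist": the turn about the tool's z as a fraction of full scale. In form: [{"grip": .., "tx": .., "ty": .., "tz": .., "twist": ..}, ...]. A call has exactly 5 rows; each row is the pose to reach, as a shift and turn from the pose commanded when the call began, along the tool's axes at that moment; what a row does not reach only later rows make up. Full scale, the value 1, is 120 mm for a shift and pi/2 rad for a turn. A row lasts 1/12 s, in which the tool goes at most 41.7 mm and 7.16 degrees, less where a joint would pass 70% of its speed; a pose out of reach is approached as far as the arm can. A call with a number of a shift or a turn outside -1 to 1 is refused whole. A call with a gripper value outside its range is refused whole. The fingers move at their own pace and stop on an object; "squeeze" is the grip in N (left out, the last holds). Time passes only in rows, so rows that repeat a pose let the fingers close, or fill a call up. It gives the time, the measured TCP pose, the force, the opening and the grip force at its end, in the units of the state.
- arm.get_state(): the state, without advancing time (a new reading comes with each control period).
- cams.read_camera(name): name is "scene" or "top" or "wrist"; returns the picture (400x640x3 uint8, red, green, blue); there is no depth.
- cams.camera_info(name): a dict with "intrinsics" (3x3 intrinsics, pixels), "world_to_cam" (4x4, takes a point from world to camera coordinates). Camera axes: x right, y down, z forward; pixel columns grow to the right and rows downward; lengths in m; the calibration is good to about 2 mm. A picture is of the moment at which its call begins: read the wrist's pose just before it. camera_info takes no time and is no camera call; for the wrist camera it gives the pose at the moment of the call.
- arm.hand_in(): hands the job in; it is judged then, once.
The state is a dict: "time_s": time; "qpos": joint angles; "joint_velocities": joint speeds; "effort": joint torques, N m; "tcp_pos": TCP position; "ee_rot": TCP orientation; "force": force on the tool from outside, world axes, zero at the start; "torque": the same for the moment, N m; "width": opening from 0.0 (shut) to 1.0 (fully open); "finger_force": force on a finger pad.
Only numpy, scipy, OpenCV 4.12 (cv2) and the standard library are available. Lean on these libraries where they do the work, as an engineer would, in place of code of your own. Each camera call takes 0.05 s, during which the arm holds its last target. There are 200 camera calls.

## Working session

There is one attempt and no reset: what is moved stays moved. The work goes in short steps, Python scripts to look and compute and a tool call to move; the robot and the scene stay as the last step left them, time stands still between calls to the robot, and variables do not carry over. Pictures are saved under pics/ and viewed, at most 12 in all, crops included, and the job is handed in when it is done.

Besides the shell and the picture viewer there is one more tool, called by a JSON object that holds its "name" and its "arguments", one argument or row to a line. play_rows: Moves the arm, as the interface text tells. Shift numbers are shares of 120 mm and turn numbers shares of pi/2 rad, none past 1 either way. Its arguments: {"type":"object","properties":{"moves":{"type":"array"},"squeeze":{"type":"number"}},"required":["moves"]}

```bash
mkdir -p pics
python3 - <<'E'
from bench import arm, cams
import cv2,numpy as np
for n in ["scene","top"]:
    im=cams.read_camera(n); cv2.imwrite(f"pics/{n}0.png",im[:,:,::-1])
    i=cams.camera_info(n); print(n,np.round(i["intrinsics"],1).tolist(),np.round(i["world_to_cam"],3).tolist())
s=arm.get_state(); print(s, arm.grasp_offset)
E
```

```text
scene [[440.8, 0.0, 313.3], [0.0, 440.8, 197.6], [0.0, 0.0, 1.0]] [[-0.494, 0.869, -0.003, 0.369], [0.72, 0.408, -0.562, -0.353], [-0.487, -0.28, -0.827, 1.356], [0.0, 0.0, 0.0, 1.0]]
top [[464.5, 0.0, 314.9], [0.0, 464.5, 193.6], [0.0, 0.0, 1.0]] [[-0.016, -1.0, 0.006, -0.093], [-0.984, 0.015, -0.179, 0.569], [0.179, -0.009, -0.984, 1.062], [0.0, 0.0, 0.0, 1.0]]
{'time_s': 0.1, 'qpos': array([-1.33171092,  0.60002027, -0.00254989,  1.6000173 ,  0.00181202,
        0.94289713, -0.07980526]), 'joint_velocities': array([-9.63595249e-04, -1.52805052e-03, -8.24191517e-05, -1.68520357e-03,
       -3.12487999e-04,  3.14984684e-04, -5.00633472e-05]), 'effort': array([ 5.02731404e-03, -7.66553593e+01,  1.50207963e+00, -2.52936387e+01,
       -5.23164065e-02,  1.36610240e-02,  5.65750531e-05]), 'tcp_pos': array([0.22504008, 0.68875115, 0.21787582]), 'ee_rot': array([-3.14025915e+00,  1.31887429e-04,  2.82587297e+00]), 'force': array([ 0.18247333, -0.72005124, -1.12254981]), 'torque': array([-0.05882437, -0.00947794, -0.05485233]), 'finger_force': 0.0, 'width': 0.9999865781947842} 0.0188
```

View pics/scene0.png

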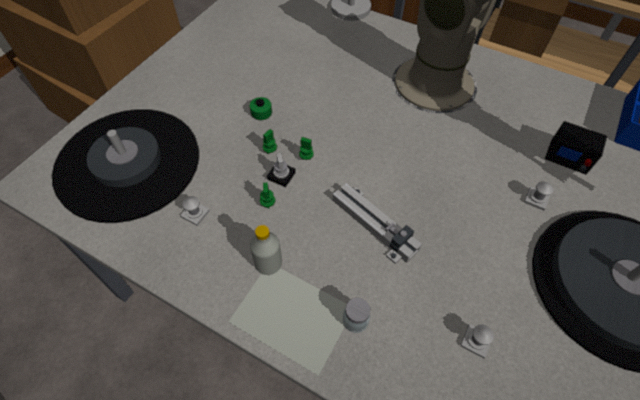

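View pics/top0.png

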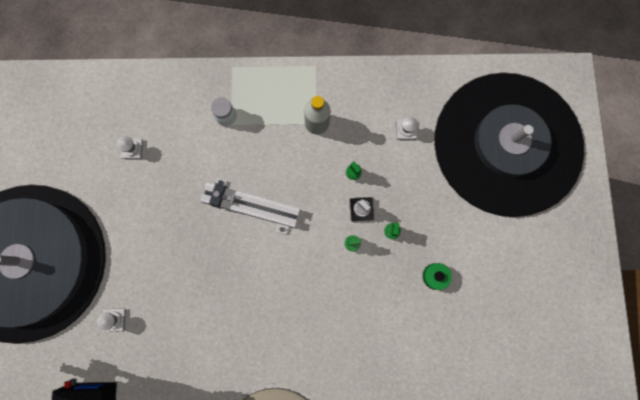

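The top view shows the metal post in its black holder at (362,209), which is the one meant. The look-alikes at (354,171), (353,243) and (393,231) are green. The rail runs from (298,217) to (205,193), with the dark stop at about (217,193). I'll confirm this in an enlarged crop and measure.

```bash
cat > h.py <<'E'
import numpy as np,cv2
from bench import arm,cams
def ray(info,uv,z):
    K=info["intrinsics"];T=np.array(info["world_to_cam"]);R=T[:3,:3];c=-R.T@T[:3,3]
    d=R.T@np.linalg.inv(K)@np.array([uv[0],uv[1],1.]);return c+d*(z-c[2])/d[2]
def proj(info,p):
    T=np.array(info["world_to_cam"]);q=info["intrinsics"]@(T[:3,:3]@np.array(p)+T[:3,3]);return q[:2]/q[2]
E
python3 - <<'E'
from h import *
im=cv2.imread("pics/top0.png"); cv2.imwrite("pics/c1.png",cv2.resize(im[160:245,195:395],None,fx=4,fy=4,interpolation=cv2.INTER_CUBIC))
i=cams.camera_info("top")
for uv,z in [((362,209),.078),((362,209),.02),((298,217),.03),((205,193),.03),((217,193),.05)]: print(uv,ray(i,uv,z).round(4))
E
```

```text
(362, 209) [ 0.5243 -0.2111  0.078 ]
(362, 209) [ 0.5328 -0.2176  0.02  ]
(298, 217) [ 0.5141 -0.0607  0.03  ]
(205, 193) [0.5766 0.1658 0.03  ]
(217, 193) [0.5724 0.1325 0.05  ]
```

View pics/c1.png

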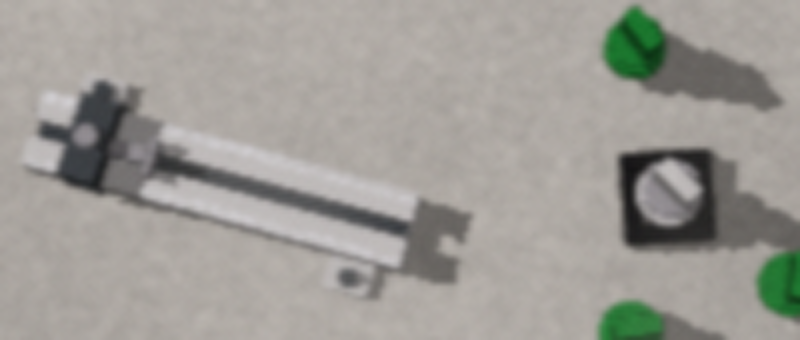

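The crop shows the metal post with a light top in the black holder at crop (668,192), so that is the target. The rail's open end is at (410,230) and the stop is at (88,135). Moving over to the post now.

{"name": "play_rows", "arguments": {
  "moves": [
    {"grip":0,"tx":-0.13,"ty":-0.18,"tz":0,"twist":0},
    {"grip":0,"tx":-0.27,"ty":-0.36,"tz":0,"twist":0},
    {"grip":0,"tx":-0.4,"ty":-0.54,"tz":0,"twist":0},
    {"grip":0,"tx":-0.54,"ty":-0.73,"tz":0,"twist":0},
    {"grip":0,"tx":-0.67,"ty":-0.91,"tz":0,"twist":0}
  ]
}}

```text
time_s: 0.52
tcp_pos: [0.268, 0.5587, 0.2182]
ee_rot: [-3.141, 0.0, 2.826]
force: [0.9, 0.1, -0.3]
width: 0.996
finger_force: 0.0
```

{"name": "play_rows", "arguments": {
  "moves": [
    {"grip":0,"tx":-0.13,"ty":-0.18,"tz":0,"twist":0},
    {"grip":0,"tx":-0.27,"ty":-0.36,"tz":0,"twist":0},
    {"grip":0,"tx":-0.4,"ty":-0.54,"tz":0,"twist":0},
    {"grip":0,"tx":-0.54,"ty":-0.73,"tz":0,"twist":0},
    {"grip":0,"tx":-0.67,"ty":-0.91,"tz":0,"twist":0}
  ]
}}

```text
time_s: 0.93
tcp_pos: [0.3104, 0.4299, 0.2184]
ee_rot: [-3.141, 0.0, 2.826]
force: [0.6, 0.1, -0.0]
width: 1.003
finger_force: 0.0
```

{"name": "play_rows", "arguments": {
  "moves": [
    {"grip":0,"tx":-0.13,"ty":-0.18,"tz":0,"twist":0},
    {"grip":0,"tx":-0.27,"ty":-0.36,"tz":0,"twist":0},
    {"grip":0,"tx":-0.4,"ty":-0.54,"tz":0,"twist":0},
    {"grip":0,"tx":-0.54,"ty":-0.73,"tz":0,"twist":0},
    {"grip":0,"tx":-0.67,"ty":-0.91,"tz":0,"twist":0}
  ]
}}

```text
time_s: 1.35
tcp_pos: [0.3529, 0.3013, 0.2185]
ee_rot: [-3.141, -0.0, 2.826]
force: [-0.2, -0.3, -0.9]
width: 1.001
finger_force: 0.0
```

{"name": "play_rows", "arguments": {
  "moves": [
    {"grip":0,"tx":-0.17,"ty":-0.17,"tz":0,"twist":0},
    {"grip":0,"tx":-0.35,"ty":-0.34,"tz":0,"twist":0},
    {"grip":0,"tx":-0.52,"ty":-0.51,"tz":0,"twist":0},
    {"grip":0,"tx":-0.7,"ty":-0.69,"tz":0,"twist":0},
    {"grip":0,"tx":-0.87,"ty":-0.86,"tz":0,"twist":0}
  ]
}}

```text
time_s: 1.77
tcp_pos: [0.4203, 0.1707, 0.2186]
ee_rot: [-3.141, 0.0, 2.826]
force: [0.9, 0.7, -0.9]
width: 0.999
finger_force: 0.0
```

{"name": "play_rows", "arguments": {
  "moves": [
    {"grip":0,"tx":-0.17,"ty":-0.17,"tz":0,"twist":0},
    {"grip":0,"tx":-0.35,"ty":-0.34,"tz":0,"twist":0},
    {"grip":0,"tx":-0.52,"ty":-0.51,"tz":0,"twist":0},
    {"grip":0,"tx":-0.7,"ty":-0.69,"tz":0,"twist":0},
    {"grip":0,"tx":-0.87,"ty":-0.86,"tz":0,"twist":0}
  ]
}}

```text
time_s: 2.18
tcp_pos: [0.4875, 0.0402, 0.2185]
ee_rot: [-3.141, -0.0, 2.826]
force: [-0.3, -1.2, -0.7]
width: 0.998
finger_force: 0.0
```

{"name": "play_rows", "arguments": {
  "moves": [
    {"grip":0,"tx":-0.13,"ty":-0.18,"tz":0,"twist":0},
    {"grip":0,"tx":-0.27,"ty":-0.36,"tz":0,"twist":0},
    {"grip":0,"tx":-0.4,"ty":-0.54,"tz":0,"twist":0},
    {"grip":0,"tx":-0.54,"ty":-0.73,"tz":0,"twist":0},
    {"grip":0,"tx":-0.67,"ty":-0.91,"tz":0,"twist":0}
  ]
}}

```text
time_s: 2.6
tcp_pos: [0.5297, -0.0885, 0.2185]
ee_rot: [-3.141, -0.0, 2.826]
force: [0.4, 0.7, 0.1]
width: 1.001
finger_force: 0.0
```

Run:
```python
from h import *
s=arm.get_state();print(s["tcp_pos"],s["qpos"].round(2),s["ee_rot"])
i=cams.camera_info("wrist");im=cams.read_camera("wrist");cv2.imwrite("pics/w1.png",im[:,:,::-1]);np.save("w1.npy",i["world_to_cam"])
print(i["intrinsics"],np.round(i["world_to_cam"],3))
print(proj(i,[.5243,-.2111,.078]),proj(i,[.545,.054,.03]))
```

```text
[ 0.52973542 -0.08848361  0.21845825] [-0.02  0.38  0.11  2.03 -0.06  0.73  1.38] [-3.14143840e+00 -3.00820959e-04  2.82561946e+00]
[[294.26873162   0.         317.99312534]
 [  0.         294.26873162 198.37016144]
 [  0.           0.           1.        ]] [[ 0.31   0.951 -0.001 -0.079]
 [ 0.919 -0.3    0.257 -0.544]
 [ 0.244 -0.081 -0.966  0.253]
 [ 0.     0.     0.     1.   ]]
[211.1768603  217.42310297] [435.98784514 155.08690228]
```

View pics/w1.png

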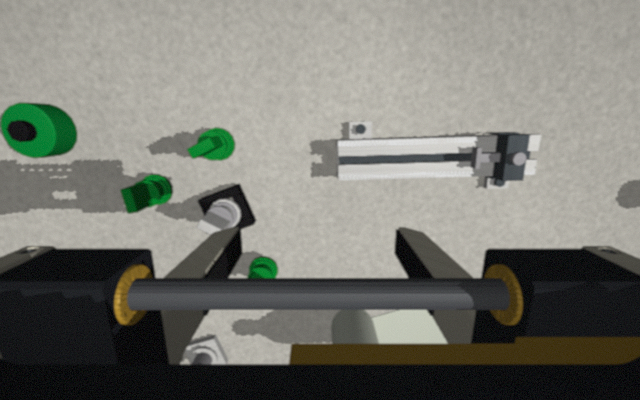

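The wrist view shows the rail from (338,160) to (538,152), the stop at (512,157) with its nose at about (480,157), and the metal post at (220,213). Next I hover over the post and turn to the rough tab yaw.

{"name": "play_rows", "arguments": {
  "moves": [
    {"grip":80,"tx":-0.06,"ty":-0.2,"tz":0,"twist":0.07},
    {"grip":80,"tx":-0.11,"ty":-0.4,"tz":0,"twist":0.14},
    {"grip":80,"tx":-0.17,"ty":-0.6,"tz":0,"twist":0.21},
    {"grip":80,"tx":-0.22,"ty":-0.8,"tz":0,"twist":0.28},
    {"grip":80,"tx":-0.27,"ty":-0.98,"tz":0,"twist":0.36}
  ]
}}

```text
time_s: 3.07
tcp_pos: [0.5233, -0.2102, 0.2185]
ee_rot: [-3.141, -0.0, 2.255]
force: [-0.0, 0.5, 0.4]
width: 0.706
finger_force: 0.0
```

{"name": "play_rows", "arguments": {
  "moves": [
    {"grip":80,"tx":0,"ty":0,"tz":0,"twist":0.08},
    {"grip":80,"tx":0,"ty":0,"tz":0,"twist":0.16},
    {"grip":80,"tx":0,"ty":0,"tz":0,"twist":0.24},
    {"grip":80,"tx":0,"ty":0,"tz":0,"twist":0.32},
    {"grip":80,"tx":0,"ty":0,"tz":0,"twist":0.39}
  ]
}}

```text
time_s: 3.48
tcp_pos: [0.5237, -0.2086, 0.2184]
ee_rot: [-3.141, -0.0, 1.642]
force: [-0.2, 1.1, -0.3]
width: 0.687
finger_force: 0.0
```

{"name": "play_rows", "arguments": {
  "moves": [
    {"grip":80,"tx":0,"ty":0,"tz":0,"twist":0.08},
    {"grip":80,"tx":0,"ty":0,"tz":0,"twist":0.16},
    {"grip":80,"tx":0,"ty":0,"tz":0,"twist":0.24},
    {"grip":80,"tx":0,"ty":0,"tz":0,"twist":0.32},
    {"grip":80,"tx":0,"ty":0,"tz":0,"twist":0.39}
  ]
}}

```text
time_s: 3.9
tcp_pos: [0.5237, -0.2084, 0.2184]
ee_rot: [-3.141, 0.0, 1.03]
force: [0.2, 0.6, -0.9]
width: 0.688
finger_force: 0.0
```

Run:
```python
from h import *
s=arm.get_state();print(s["tcp_pos"],s["qpos"].round(2),s["ee_rot"],s["width"])
i=cams.camera_info("wrist");im=cams.read_camera("wrist")[:,:,::-1];np.save("w2.npy",i["world_to_cam"])
cv2.imwrite("pics/w2f.png",im)
t=proj(i,[.5243,-.2111,.078]);print(t,proj(i,s["tcp_pos"]))
x,y=[int(max(0,a-70)) for a in t]; print(x,y)
cv2.imwrite("pics/w2.png",cv2.resize(im[y:y+140,x:x+150],None,fx=4,fy=4,interpolation=cv2.INTER_CUBIC))
# rail from w1
j=dict(i);j["world_to_cam"]=np.load("w1.npy")
w1=cv2.imread("pics/w1.png").min(2)[120:195,325:545]
m=(w1>185).astype(np.uint8);ys,xs=np.nonzero(cv2.morphologyEx(m,cv2.MORPH_OPEN,np.ones((3,3))))
P=np.array([ray(j,(a+325,b+120),.03)[:2] for a,b in zip(xs,ys)])
r=cv2.minAreaRect((P*1000).astype(np.float32));print(len(P),r,cv2.boxPoints(r))
```

```text
[ 0.52373493 -0.20843514  0.21844479] [-0.16  0.47  0.63  2.   -0.38  0.79  0.15] [-3.14120520e+00  6.04833343e-05  1.02959466e+00] 0.6878575618117545
[318.66869051 190.03372212] [316.41888321 239.88765074]
248 120
4150 ((539.343505859375, 58.10258483886719), (239.2103271484375, 67.635986328125), 73.25584411621094) [[472.5013  -46.68849]
 [537.2696  -66.17433]
 [606.18567 162.89366]
 [541.4174  182.3795 ]]
```

View pics/w2.png

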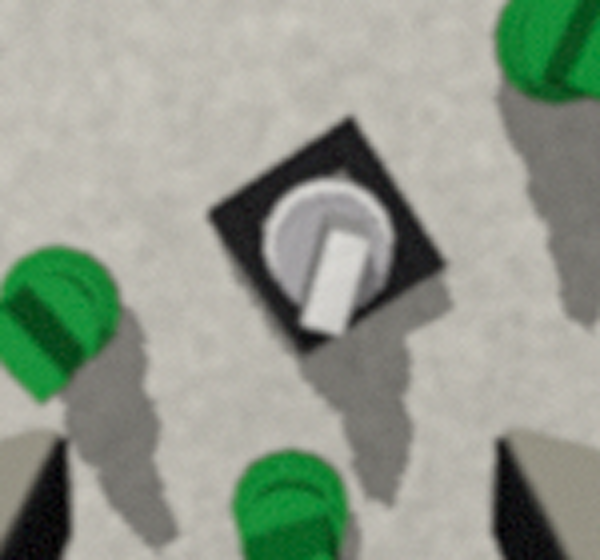

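The tab's top face is at crop corners (328,232), (368,236), (342,335), (302,328). Its middle is at pixel (331.7,190.7), and the spool is around crop (328,240).

Run:
```python
from h import *
i=cams.camera_info("wrist"); f=lambda c:(248+(c[0]-1.5)/4,120+(c[1]-1.5)/4)
p=[ray(i,f(c),.078) for c in [(328,232),(368,236),(342,335),(302,328)]]
c=np.mean(p,0);a=(p[0]+p[1]-p[2]-p[3])/2;print(c,np.linalg.norm(a),np.arctan2(a[1],a[0]), np.linalg.norm(p[0]-p[1]))
print("spool",ray(i,f((328,246)),.046),"holder",ray(i,f((328,237)),.018))
s=arm.get_state();y=s["ee_rot"][2];d=c[:2]-s["tcp_pos"][:2]
print("tx,ty",np.array([np.cos(y)*d[0]+np.sin(y)*d[1],np.sin(y)*d[0]-np.cos(y)*d[1]])/.12)
# rail lips only: crop
im=cv2.imread("pics/w1.png")[115:200,325:550];cv2.imwrite("pics/c2.png",cv2.resize(im,None,fx=3.5,fy=3.5,interpolation=cv2.INTER_CUBIC))
```

```text
[ 0.53570848 -0.21831821  0.078     ] 0.02755611996487207 0.7799972333770896 0.010638599572964801
spool [ 0.53707921 -0.21488903  0.046     ] holder [ 0.5365882  -0.21785961  0.018     ]
tx,ty [-0.01981215  0.1280863 ]
```

View pics/c2.png

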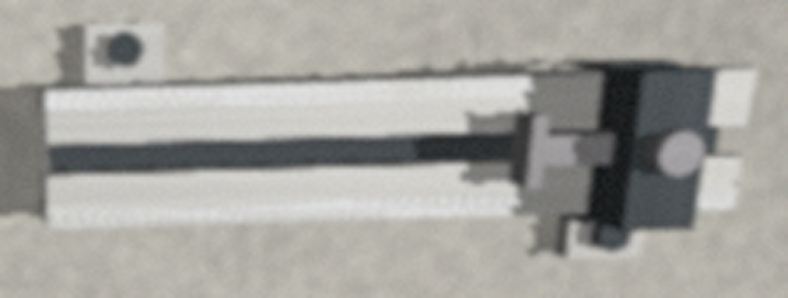

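The nose face is at crop (530,150). The slot's centre line passes through crop (50,158) and (400,151).

Run:
```python
from h import *
i=dict(cams.camera_info("wrist"));i["world_to_cam"]=np.load("w1.npy"); f=lambda c:(325+(c[0]-1.2)/3.5,115+(c[1]-1.2)/3.5)
for n,c in dict(s1=(50,158.5),s2=(400,151),e1=(46,90),e2=(47,228),far1=(756,70),far2=(738,208),nose=(530,150)).items(): print(n,ray(i,f(c),.03 if n!="nose" else .042).round(4))
a=ray(i,f((50,158.5)),.03);b=ray(i,f((400,151)),.03);print(np.arctan2(b[1]-a[1],b[0]-a[0]))
```

```text
s1 [ 0.5145 -0.0582  0.03  ]
s2 [0.5493 0.0567 0.03  ]
e1 [ 0.4919 -0.0527  0.03  ]
e2 [ 0.5374 -0.0664  0.03  ]
far1 [0.5597 0.1761 0.03  ]
far2 [0.6052 0.1643 0.03  ]
nose [0.5594 0.0935 0.042 ]
1.2767802904727679
```

{"name": "play_rows", "arguments": {
  "moves": [
    {"grip":165,"tx":-0.01,"ty":0.06,"tz":0,"twist":0.08},
    {"grip":165,"tx":-0.02,"ty":0.13,"tz":0.1,"twist":0.16},
    {"grip":165,"tx":-0.02,"ty":0.13,"tz":0.3,"twist":0.16},
    {"grip":165,"tx":-0.02,"ty":0.13,"tz":0.55,"twist":0.16},
    {"grip":165,"tx":-0.02,"ty":0.13,"tz":0.75,"twist":0.16}
  ]
}}

```text
time_s: 4.37
tcp_pos: [0.5359, -0.2182, 0.127]
ee_rot: [-3.141, 0.0, 0.788]
force: [-0.0, 0.0, 0.1]
width: 0.384
finger_force: 0.0
```

Run:
```python
from h import *
s=arm.get_state();print(s["tcp_pos"],s["ee_rot"],s["width"])
i=cams.camera_info("wrist");im=cams.read_camera("wrist")[:,:,::-1]
t=proj(i,[.5357,-.2183,.078]);print(t,proj(i,s["tcp_pos"]))
cv2.imwrite("pics/w3.png",im)
```

```text
[ 0.53593355 -0.21820862  0.12702475] [-3.14116406e+00  2.65170000e-04  7.88009959e-01] 0.3835270813250397
[316.3040802 215.4019782] [316.13104112 240.29235862]
```

View pics/w3.png

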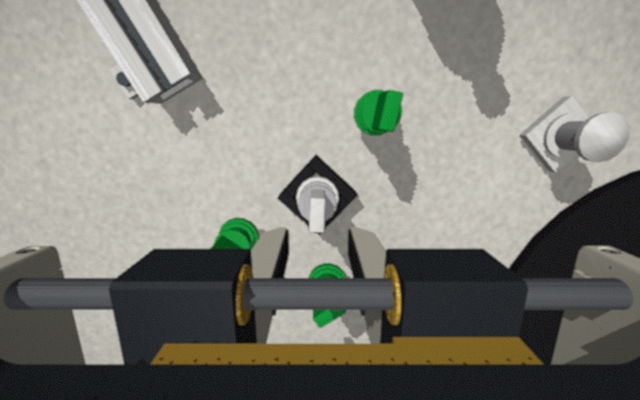

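The tab, at (317,214), lies centred and aligned between the fingers. Descending and gripping.

{"name": "play_rows", "arguments": {
  "moves": [
    {"grip":165,"tx":0,"ty":0,"tz":0.2,"twist":0},
    {"grip":165,"tx":0,"ty":0,"tz":0.4,"twist":0},
    {"grip":165,"tx":0,"ty":0,"tz":0.58,"twist":0},
    {"grip":165,"tx":0,"ty":0,"tz":0.64,"twist":0},
    {"grip":165,"tx":0,"ty":0,"tz":0.64,"twist":0}
  ],
  "squeeze": 40
}}

```text
time_s: 4.83
tcp_pos: [0.5354, -0.2185, 0.0509]
ee_rot: [-3.139, 0.001, 0.786]
force: [-0.1, -0.4, 0.6]
width: 0.355
finger_force: 0.0
```

{"name": "play_rows", "arguments": {
  "moves": [
    {"grip":255,"tx":0,"ty":0,"tz":0,"twist":0},
    {"grip":255,"tx":0,"ty":0,"tz":0,"twist":0},
    {"grip":255,"tx":0,"ty":0,"tz":0,"twist":0},
    {"grip":255,"tx":0,"ty":0,"tz":0,"twist":0},
    {"grip":255,"tx":0,"ty":0,"tz":0,"twist":0}
  ],
  "squeeze": 40
}}

```text
time_s: 5.25
tcp_pos: [0.5365, -0.2188, 0.0528]
ee_rot: [3.141, -0.001, 0.785]
force: [-0.4, 0.2, 5.8]
width: 0.133
finger_force: 40.0
```

{"name": "play_rows", "arguments": {
  "moves": [
    {"grip":255,"tx":0,"ty":0,"tz":-0.1,"twist":0},
    {"grip":255,"tx":0,"ty":0,"tz":-0.25,"twist":0},
    {"grip":255,"tx":0,"ty":0,"tz":-0.45,"twist":0},
    {"grip":255,"tx":0,"ty":0,"tz":-0.6,"twist":0},
    {"grip":255,"tx":0,"ty":0,"tz":-0.6,"twist":0}
  ]
}}

```text
time_s: 5.67
tcp_pos: [0.5374, -0.2197, 0.1277]
ee_rot: [3.137, -0.002, 0.784]
force: [-0.2, -1.3, -2.6]
width: 0.125
finger_force: 40.0
```

{"name": "play_rows", "arguments": {
  "moves": [
    {"grip":255,"tx":0.13,"ty":-0.13,"tz":0,"twist":0},
    {"grip":255,"tx":0.27,"ty":-0.27,"tz":0,"twist":0},
    {"grip":255,"tx":0.41,"ty":-0.41,"tz":0,"twist":0},
    {"grip":255,"tx":0.55,"ty":-0.55,"tz":0,"twist":0},
    {"grip":255,"tx":0.69,"ty":-0.69,"tz":0,"twist":0}
  ]
}}

```text
time_s: 6.08
tcp_pos: [0.5358, -0.1005, 0.1238]
ee_rot: [-3.141, 0.0, 0.784]
force: [0.4, -0.6, -1.9]
width: 0.127
finger_force: 40.0
```

{"name": "play_rows", "arguments": {
  "moves": [
    {"grip":255,"tx":0.13,"ty":-0.13,"tz":0,"twist":-0.07},
    {"grip":255,"tx":0.27,"ty":-0.27,"tz":0,"twist":-0.14},
    {"grip":255,"tx":0.41,"ty":-0.41,"tz":0,"twist":-0.21},
    {"grip":255,"tx":0.55,"ty":-0.55,"tz":0,"twist":-0.28},
    {"grip":255,"tx":0.69,"ty":-0.69,"tz":0,"twist":-0.31}
  ]
}}

```text
time_s: 6.5
tcp_pos: [0.5359, 0.0165, 0.124]
ee_rot: [-3.141, -0.0, 1.278]
force: [0.1, 0.5, -1.8]
width: 0.124
finger_force: 40.0
```

Run:
```python
from h import *
s=arm.get_state();print(s["tcp_pos"],s["ee_rot"],s["width"],s["force"],s["qpos"].round(2))
i=cams.camera_info("wrist");im=cams.read_camera("wrist")[:,:,::-1];np.save("w4.npy",i["world_to_cam"])
print(proj(i,s["tcp_pos"]),proj(i,[.5486,.0553,.03]))
cv2.imwrite("pics/w4.png",im)
```

```text
[0.53591424 0.01651056 0.12395101] [-3.14142992e+00 -5.56179088e-05  1.27767445e+00] 0.12389939950174814 [ 0.11243211  0.48268484 -1.82834773] [-0.47  0.56  0.48  2.14 -0.48  0.55  0.08]
[316.77959906 239.53997502] [318.09180328 154.42241507]
```

View pics/w4.png

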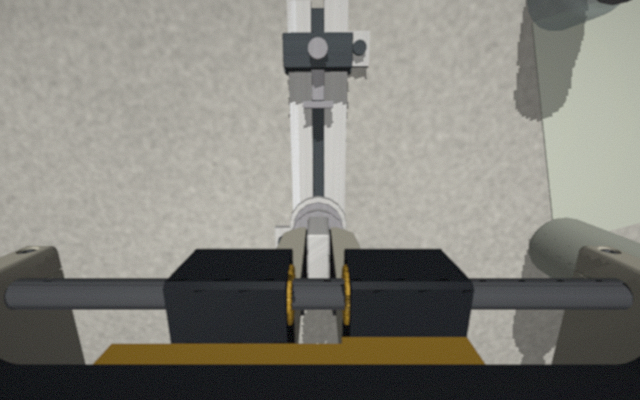

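The post is held upright over the rail at (318,215). The slot's dark line is near column 318, the nose is at (318,105), and the stop is at (318,50). Next I measure the lateral offset and yaw of the slot relative to the tool.

Run:
```python
from h import *
s=arm.get_state();i=cams.camera_info("wrist");im=cv2.imread("pics/w4.png").astype(float).mean(2)
y=s["ee_rot"][2];tx=np.array([np.cos(y),np.sin(y)]);ty=np.array([np.sin(y),-np.cos(y)])
from scipy.ndimage import gaussian_filter1d
L=[]
for v in range(118,190,4):
    r=im[v-1:v+2,300:338].mean(0);g=np.gradient(np.interp(np.arange(0,38,.1),np.arange(38),gaussian_filter1d(r,.8)))
    lo,hi=np.argmin(g)/10+300,np.argmax(g)/10+300
    d=ray(i,((lo+hi)/2,v),.03)[:2]-s["tcp_pos"][:2];w=np.linalg.norm(ray(i,(lo,v),.03)-ray(i,(hi,v),.03));L.append([v,lo,hi,w*1e3,d@tx*1e3,d@ty*1e3])
L=np.array(L);print(L.round(1));print(np.polyfit(L[:,4],L[:,5],1))
for v in (206,210,214,218): print(v,im[v,284:352].astype(int).tolist())
```

```text
[[ 1.180e+02  3.111e+02  3.231e+02  1.020e+01  7.190e+01 -1.000e-01]
 [ 1.220e+02  3.111e+02  3.231e+02  1.020e+01  6.860e+01 -1.000e-01]
 [ 1.260e+02  3.121e+02  3.231e+02  9.400e+00  6.530e+01  3.000e-01]
 [ 1.300e+02  3.111e+02  3.231e+02  1.030e+01  6.200e+01 -1.000e-01]
 [ 1.340e+02  3.125e+02  3.231e+02  9.100e+00  5.860e+01  5.000e-01]
 [ 1.380e+02  3.121e+02  3.231e+02  9.500e+00  5.520e+01  3.000e-01]
 [ 1.420e+02  3.125e+02  3.231e+02  9.200e+00  5.180e+01  5.000e-01]
 [ 1.460e+02  3.121e+02  3.231e+02  9.600e+00  4.840e+01  3.000e-01]
 [ 1.500e+02  3.121e+02  3.236e+02  1.000e+01  4.490e+01  5.000e-01]
 [ 1.540e+02  3.121e+02  3.231e+02  9.600e+00  4.150e+01  3.000e-01]
 [ 1.580e+02  3.121e+02  3.231e+02  9.700e+00  3.800e+01  3.000e-01]
 [ 1.620e+02  3.125e+02  3.231e+02  9.400e+00  3.440e+01  5.000e-01]
 [ 1.660e+02  3.125e+02  3.231e+02  9.400e+00  3.090e+01  5.000e-01]
 [ 1.700e+02  3.125e+02  3.231e+02  9.400e+00  2.730e+01  5.000e-01]
 [ 1.740e+02  3.126e+02  3.236e+02  9.800e+00  2.370e+01  8.000e-01]
 [ 1.780e+02  3.121e+02  3.231e+02  9.800e+00  2.010e+01  3.000e-
[... 848 characters left out ...]
 177, 177]
214 [185, 187, 190, 186, 184, 181, 178, 174, 183, 197, 201, 196, 182, 163, 155, 160, 155, 149, 146, 136, 134, 141, 147, 149, 149, 153, 153, 159, 159, 158, 156, 154, 155, 154, 153, 155, 155, 152, 155, 158, 160, 161, 157, 155, 153, 143, 145, 141, 141, 142, 148, 153, 153, 155, 161, 176, 188, 197, 191, 180, 164, 160, 171, 173, 167, 167, 166, 165]
218 [175, 180, 183, 181, 180, 178, 171, 182, 193, 192, 175, 153, 147, 146, 141, 130, 135, 144, 152, 155, 154, 155, 156, 151, 141, 131, 135, 138, 139, 139, 136, 138, 135, 135, 139, 139, 140, 140, 140, 136, 136, 130, 132, 126, 137, 150, 155, 155, 153, 153, 149, 140, 136, 133, 142, 145, 153, 168, 182, 184, 176, 168, 170, 170, 174, 173, 173, 171]
```

{"name": "play_rows", "arguments": {
  "moves": [
    {"grip":255,"tx":0,"ty":0.003,"tz":0.1,"twist":0},
    {"grip":255,"tx":0,"ty":0.003,"tz":0.22,"twist":0},
    {"grip":255,"tx":0,"ty":0.003,"tz":0.32,"twist":0},
    {"grip":255,"tx":0,"ty":0.003,"tz":0.35,"twist":0},
    {"grip":255,"tx":0,"ty":0.003,"tz":0.35,"twist":0}
  ]
}}

```text
time_s: 6.97
tcp_pos: [0.536, 0.0151, 0.0811]
ee_rot: [-3.14, 0.001, 1.271]
force: [0.9, 0.3, -1.8]
width: 0.125
finger_force: 40.0
```

{"name": "play_rows", "arguments": {
  "moves": [
    {"grip":255,"tx":0,"ty":0,"tz":0.01,"twist":0},
    {"grip":255,"tx":0,"ty":0,"tz":0.02,"twist":0},
    {"grip":255,"tx":0,"ty":0,"tz":0.03,"twist":0},
    {"grip":255,"tx":0,"ty":0,"tz":0.04,"twist":0},
    {"grip":255,"tx":0,"ty":0,"tz":0.05,"twist":0}
  ]
}}

```text
time_s: 7.38
tcp_pos: [0.5368, 0.0153, 0.0761]
ee_rot: [3.141, -0.0, 1.271]
force: [-0.3, -0.6, -0.7]
width: 0.128
finger_force: 40.0
```

{"name": "play_rows", "arguments": {
  "moves": [
    {"grip":255,"tx":0,"ty":0,"tz":0.01,"twist":0},
    {"grip":255,"tx":0,"ty":0,"tz":0.02,"twist":0},
    {"grip":255,"tx":0,"ty":0,"tz":0.03,"twist":0},
    {"grip":255,"tx":0,"ty":0,"tz":0.03,"twist":0},
    {"grip":255,"tx":0,"ty":0,"tz":0.03,"twist":0}
  ]
}}

```text
time_s: 7.8
tcp_pos: [0.5366, 0.0152, 0.0721]
ee_rot: [-3.141, 0.0, 1.271]
force: [-0.4, 0.2, -1.6]
width: 0.125
finger_force: 40.0
```

{"name": "play_rows", "arguments": {
  "moves": [
    {"grip":255,"tx":0,"ty":0,"tz":0.005,"twist":0},
    {"grip":255,"tx":0,"ty":0,"tz":0.01,"twist":0},
    {"grip":255,"tx":0,"ty":0,"tz":0.015,"twist":0},
    {"grip":255,"tx":0,"ty":0,"tz":0.02,"twist":0},
    {"grip":255,"tx":0,"ty":0,"tz":0.02,"twist":0}
  ]
}}

```text
time_s: 8.22
tcp_pos: [0.5367, 0.0152, 0.0698]
ee_rot: [3.142, -0.0, 1.271]
force: [-0.3, 0.3, -1.0]
width: 0.127
finger_force: 40.0
```

{"name": "play_rows", "arguments": {
  "moves": [
    {"grip":255,"tx":0,"ty":0,"tz":0.005,"twist":0},
    {"grip":255,"tx":0,"ty":0,"tz":0.01,"twist":0},
    {"grip":255,"tx":0,"ty":0,"tz":0.01,"twist":0},
    {"grip":255,"tx":0,"ty":0,"tz":0.01,"twist":0},
    {"grip":255,"tx":0,"ty":0,"tz":0.01,"twist":0}
  ]
}}

```text
time_s: 8.63
tcp_pos: [0.5367, 0.0152, 0.0688]
ee_rot: [3.141, -0.0, 1.271]
force: [-1.4, 0.4, 5.6]
width: 0.126
finger_force: 40.0
```

{"name": "play_rows", "arguments": {
  "moves": [
    {"grip":255,"tx":0,"ty":0,"tz":0.005,"twist":0},
    {"grip":255,"tx":0,"ty":0,"tz":0.01,"twist":0},
    {"grip":255,"tx":0,"ty":0,"tz":0.01,"twist":0},
    {"grip":255,"tx":0,"ty":0,"tz":0.01,"twist":0},
    {"grip":255,"tx":0,"ty":0,"tz":0.01,"twist":0}
  ]
}}

```text
time_s: 9.05
tcp_pos: [0.5367, 0.0153, 0.0676]
ee_rot: [3.141, -0.0, 1.271]
force: [-1.0, 0.0, 5.6]
width: 0.125
finger_force: 40.0
```

{"name": "play_rows", "arguments": {
  "moves": [
    {"grip":255,"tx":0,"ty":0,"tz":-0.02,"twist":-0.004},
    {"grip":255,"tx":0,"ty":0,"tz":-0.02,"twist":-0.008},
    {"grip":255,"tx":0.05,"ty":0,"tz":-0.02,"twist":-0.008},
    {"grip":255,"tx":0.1,"ty":-0.001,"tz":-0.02,"twist":-0.008},
    {"grip":255,"tx":0.15,"ty":-0.002,"tz":-0.02,"twist":-0.008}
  ]
}}

```text
time_s: 9.47
tcp_pos: [0.5419, 0.033, 0.0697]
ee_rot: [3.142, 0.0, 1.284]
force: [-0.3, -0.8, -0.3]
width: 0.127
finger_force: 40.0
```

{"name": "play_rows", "arguments": {
  "moves": [
    {"grip":255,"tx":0.05,"ty":0,"tz":0,"twist":0},
    {"grip":255,"tx":0.1,"ty":0,"tz":0,"twist":0},
    {"grip":255,"tx":0.15,"ty":0,"tz":0,"twist":0},
    {"grip":255,"tx":0.2,"ty":0,"tz":0,"twist":0},
    {"grip":255,"tx":0.22,"ty":0,"tz":0,"twist":0}
  ]
}}

```text
time_s: 9.88
tcp_pos: [0.5495, 0.0591, 0.0697]
ee_rot: [-3.142, -0.0, 1.285]
force: [0.5, -0.3, 0.6]
width: 0.129
finger_force: 40.0
```

Run:
```python
from h import *
s=arm.get_state();print(s["tcp_pos"],s["ee_rot"],s["force"])
im=cams.read_camera("wrist")[80:260,260:380,::-1]
cv2.imwrite("pics/w5.png",cv2.resize(im,None,fx=3,fy=3,interpolation=cv2.INTER_CUBIC))
```

```text
[0.5494775  0.05914904 0.06974559] [-3.14157796e+00 -2.70807938e-04  1.28518062e+00] [ 0.4660173  -0.26555593  0.62393295]
```

View pics/w5.png

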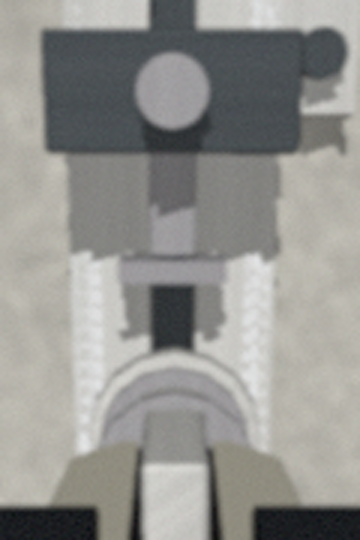

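The flange's front edge is at crop v≈350 and the nose face is at v≈280, a gap of about 17 mm. I approach slowly from here.

{"name": "play_rows", "arguments": {
  "moves": [
    {"grip":255,"tx":0.02,"ty":0,"tz":0,"twist":0},
    {"grip":255,"tx":0.04,"ty":0,"tz":0,"twist":0},
    {"grip":255,"tx":0.06,"ty":0,"tz":0,"twist":0},
    {"grip":255,"tx":0.08,"ty":0,"tz":0,"twist":0},
    {"grip":255,"tx":0.09,"ty":0,"tz":0,"twist":0}
  ]
}}

```text
time_s: 10.35
tcp_pos: [0.5523, 0.0685, 0.0698]
ee_rot: [-3.142, -0.0, 1.284]
force: [0.5, -0.1, -0.7]
width: 0.124
finger_force: 40.0
```

{"name": "play_rows", "arguments": {
  "moves": [
    {"grip":255,"tx":0.003,"ty":0,"tz":0,"twist":0},
    {"grip":255,"tx":0.006,"ty":0,"tz":0,"twist":0},
    {"grip":255,"tx":0.009,"ty":0,"tz":0,"twist":0},
    {"grip":255,"tx":0.012,"ty":0,"tz":0,"twist":0},
    {"grip":255,"tx":0.012,"ty":0,"tz":0,"twist":0}
  ]
}}

```text
time_s: 10.77
tcp_pos: [0.5526, 0.0696, 0.0698]
ee_rot: [-3.142, -0.0, 1.284]
force: [-0.4, 0.2, -1.7]
width: 0.127
finger_force: 40.0
```

{"name": "play_rows", "arguments": {
  "moves": [
    {"grip":255,"tx":0.003,"ty":0,"tz":0,"twist":0},
    {"grip":255,"tx":0.006,"ty":0,"tz":0,"twist":0},
    {"grip":255,"tx":0.009,"ty":0,"tz":0,"twist":0},
    {"grip":255,"tx":0.012,"ty":0,"tz":0,"twist":0},
    {"grip":255,"tx":0.012,"ty":0,"tz":0,"twist":0}
  ]
}}

```text
time_s: 11.18
tcp_pos: [0.5531, 0.0711, 0.0698]
ee_rot: [3.142, -0.0, 1.284]
force: [-0.0, 0.2, -1.7]
width: 0.124
finger_force: 40.0
```

{"name": "play_rows", "arguments": {
  "moves": [
    {"grip":255,"tx":0.003,"ty":0,"tz":0,"twist":0},
    {"grip":255,"tx":0.006,"ty":0,"tz":0,"twist":0},
    {"grip":255,"tx":0.009,"ty":0,"tz":0,"twist":0},
    {"grip":255,"tx":0.012,"ty":0,"tz":0,"twist":0},
    {"grip":255,"tx":0.012,"ty":0,"tz":0,"twist":0}
  ]
}}

```text
time_s: 11.6
tcp_pos: [0.5535, 0.0725, 0.0699]
ee_rot: [3.142, -0.0, 1.284]
force: [-0.4, 0.4, -1.4]
width: 0.122
finger_force: 40.0
```

{"name": "play_rows", "arguments": {
  "moves": [
    {"grip":255,"tx":0.003,"ty":0,"tz":0,"twist":0},
    {"grip":255,"tx":0.006,"ty":0,"tz":0,"twist":0},
    {"grip":255,"tx":0.009,"ty":0,"tz":0,"twist":0},
    {"grip":255,"tx":0.012,"ty":0,"tz":0,"twist":0},
    {"grip":255,"tx":0.012,"ty":0,"tz":0,"twist":0}
  ]
}}

```text
time_s: 12.02
tcp_pos: [0.5539, 0.0738, 0.0698]
ee_rot: [3.142, -0.0, 1.284]
force: [0.6, 0.2, -1.1]
width: 0.126
finger_force: 40.0
```

{"name": "play_rows", "arguments": {
  "moves": [
    {"grip":255,"tx":0.003,"ty":0,"tz":0,"twist":0},
    {"grip":255,"tx":0.006,"ty":0,"tz":0,"twist":0},
    {"grip":255,"tx":0.009,"ty":0,"tz":0,"twist":0},
    {"grip":255,"tx":0.012,"ty":0,"tz":0,"twist":0},
    {"grip":255,"tx":0.012,"ty":0,"tz":0,"twist":0}
  ]
}}

```text
time_s: 12.43
tcp_pos: [0.5542, 0.075, 0.0698]
ee_rot: [-3.142, 0.0, 1.284]
force: [0.4, -0.3, -0.3]
width: 0.124
finger_force: 40.0
```

{"name": "play_rows", "arguments": {
  "moves": [
    {"grip":255,"tx":0.003,"ty":0,"tz":0,"twist":0},
    {"grip":255,"tx":0.006,"ty":0,"tz":0,"twist":0},
    {"grip":255,"tx":0.009,"ty":0,"tz":0,"twist":0},
    {"grip":255,"tx":0.012,"ty":0,"tz":0,"twist":0},
    {"grip":255,"tx":0.012,"ty":0,"tz":0,"twist":0}
  ]
}}

```text
time_s: 12.85
tcp_pos: [0.5546, 0.0761, 0.0698]
ee_rot: [-3.142, 0.0, 1.284]
force: [-0.7, -3.9, -0.6]
width: 0.127
finger_force: 40.0
```

{"name": "play_rows", "arguments": {
  "moves": [
    {"grip":255,"tx":0.003,"ty":0,"tz":0,"twist":0},
    {"grip":255,"tx":0.006,"ty":0,"tz":0,"twist":0},
    {"grip":255,"tx":0.008,"ty":0,"tz":0,"twist":0},
    {"grip":255,"tx":0.008,"ty":0,"tz":0,"twist":0},
    {"grip":255,"tx":0.008,"ty":0,"tz":0,"twist":0}
  ]
}}

```text
time_s: 13.27
tcp_pos: [0.5549, 0.0771, 0.0698]
ee_rot: [3.142, 0.0, 1.284]
force: [-1.6, -3.8, 0.3]
width: 0.126
finger_force: 40.0
```

```bash
cat > f.py <<'E'
from h import *
F=[]
for _ in range(6):
    cams.read_camera("top");s=arm.get_state();F.append(s["force"])
y=s["ee_rot"][2] if __import__("sys").argv[1:]==[] else 1.285
F=np.mean(F,0);print(F.round(2),"along rail",F[:2]@[np.cos(1.285),np.sin(1.285)],"across",F[:2]@[np.sin(1.285),-np.cos(1.285)],s["tcp_pos"],s["ee_rot"],s["torque"].round(2))
E
python3 f.py
```

```text
[-1.53 -5.08  0.04] along rail -5.307586997536851 across -0.03777936463710278 [0.55490087 0.07716358 0.06985129] [3.14153970e+00 2.38468418e-04 1.28375210e+00] [-1.35  0.5  -0.03]
```

{"name": "play_rows", "arguments": {
  "moves": [
    {"grip":255,"tx":0,"ty":0,"tz":0.008,"twist":0},
    {"grip":255,"tx":0,"ty":0,"tz":0.016,"twist":0},
    {"grip":255,"tx":0,"ty":0,"tz":0.024,"twist":0},
    {"grip":255,"tx":0,"ty":0,"tz":0.032,"twist":0},
    {"grip":255,"tx":0,"ty":0,"tz":0.038,"twist":0}
  ],
  "squeeze": 55
}}

```text
time_s: 13.98
tcp_pos: [0.555, 0.0771, 0.0659]
ee_rot: [3.141, -0.0, 1.284]
force: [-3.1, -4.4, 10.8]
width: 0.123
finger_force: 55.0
```

```bash
python3 f.py
```

```text
[-3.01 -4.88  8.19] along rail -5.530379668008454 across -1.516108179162123 [0.55499777 0.07714062 0.06583425] [ 3.14132213e+00 -3.12984536e-04  1.28354808e+00] [-1.35  0.92  0.  ]
```

{"name": "play_rows", "arguments": {
  "moves": [
    {"grip":255,"tx":0,"ty":0,"tz":0.005,"twist":0},
    {"grip":255,"tx":0,"ty":0,"tz":0.005,"twist":-0.04},
    {"grip":255,"tx":0,"ty":0,"tz":0.005,"twist":-0.08},
    {"grip":255,"tx":0,"ty":0,"tz":0.005,"twist":-0.12},
    {"grip":255,"tx":0,"ty":0,"tz":0.005,"twist":-0.16}
  ]
}}

```text
time_s: 14.7
tcp_pos: [0.556, 0.0768, 0.0654]
ee_rot: [3.139, 0.0, 1.537]
force: [-1.4, -5.5, 7.7]
width: 0.124
finger_force: 55.0
```

```bash
python3 f.py
```

```text
[-1.22 -5.34  7.81] along rail -5.4690394055452956 across 0.3400644312568772 [0.55586287 0.07689902 0.06545822] [ 3.13962701e+00 -4.92656590e-05  1.53466939e+00] [-1.61  0.39  0.1 ]
```

{"name": "play_rows", "arguments": {
  "moves": [
    {"grip":255,"tx":0,"ty":0,"tz":0,"twist":-0.05},
    {"grip":255,"tx":0,"ty":0,"tz":0,"twist":-0.1},
    {"grip":255,"tx":0,"ty":0,"tz":0,"twist":-0.15},
    {"grip":255,"tx":0,"ty":0,"tz":0,"twist":-0.2},
    {"grip":255,"tx":0,"ty":0,"tz":0,"twist":-0.25}
  ]
}}

```text
time_s: 15.42
tcp_pos: [0.5559, 0.0769, 0.0655]
ee_rot: [3.14, 0.001, 1.931]
force: [-0.7, -5.7, 8.2]
width: 0.127
finger_force: 55.0
```

```bash
python3 f.py
```

```text
[-1.35 -5.44  7.93] along rail -5.600473972027746 across 0.23708276633972752 [0.55580815 0.07690436 0.06549454] [3.13994861e+00 5.68102611e-04 1.92727045e+00] [-1.52  0.38  0.05]
```

{"name": "play_rows", "arguments": {
  "moves": [
    {"grip":255,"tx":0,"ty":0,"tz":0,"twist":-0.06},
    {"grip":255,"tx":0,"ty":0,"tz":0,"twist":-0.12},
    {"grip":255,"tx":0,"ty":0,"tz":0,"twist":-0.18},
    {"grip":255,"tx":0,"ty":0,"tz":0,"twist":-0.24},
    {"grip":255,"tx":0,"ty":0,"tz":0,"twist":-0.3}
  ]
}}

```text
time_s: 16.13
tcp_pos: [0.5559, 0.0769, 0.0655]
ee_rot: [3.141, 0.001, 2.403]
force: [-1.1, -5.6, 8.2]
width: 0.127
finger_force: 55.0
```

{"name": "play_rows", "arguments": {
  "moves": [
    {"grip":255,"tx":0,"ty":0,"tz":0,"twist":-0.06},
    {"grip":255,"tx":0,"ty":0,"tz":0,"twist":-0.12},
    {"grip":255,"tx":0,"ty":0,"tz":0,"twist":-0.18},
    {"grip":255,"tx":0,"ty":0,"tz":0,"twist":-0.24},
    {"grip":255,"tx":0,"ty":0,"tz":0,"twist":-0.29}
  ]
}}

```text
time_s: 16.55
tcp_pos: [0.5558, 0.0768, 0.0655]
ee_rot: [3.141, 0.001, 2.858]
force: [-1.1, -5.2, 7.5]
width: 0.129
finger_force: 55.0
```

```bash
python3 f.py
```

```text
[-0.58 -5.29  7.96] along rail -5.234790331958938 across 0.9338596105289986 [0.55570416 0.07690228 0.06555606] [3.14143925e+00 1.26619708e-03 2.85393421e+00] [-1.49  0.2   0.07]
```

{"name": "play_rows", "arguments": {
  "moves": [
    {"grip":255,"tx":0,"ty":0,"tz":-0.002,"twist":0},
    {"grip":255,"tx":0,"ty":0,"tz":-0.004,"twist":0},
    {"grip":255,"tx":0,"ty":0,"tz":-0.006,"twist":0},
    {"grip":255,"tx":0,"ty":0,"tz":-0.006,"twist":0},
    {"grip":255,"tx":0,"ty":0,"tz":-0.006,"twist":0}
  ],
  "squeeze": 30
}}

```text
time_s: 17.27
tcp_pos: [0.5557, 0.0769, 0.0661]
ee_rot: [3.142, 0.001, 2.854]
force: [-0.3, -5.8, 4.6]
width: 0.13
finger_force: 30.0
```

```bash
python3 f.py
```

```text
[-0.11 -5.3   5.39] along rail -5.117535136160015 across 1.3895839001553905 [0.5556907  0.07689397 0.06606332] [-3.14156800e+00  1.18836745e-03  2.85396485e+00] [-1.51  0.08  0.07]
```

{"name": "play_rows", "arguments": {
  "moves": [
    {"grip":255,"tx":0,"ty":0,"tz":-0.002,"twist":0},
    {"grip":255,"tx":0,"ty":0,"tz":-0.004,"twist":0},
    {"grip":255,"tx":0,"ty":0,"tz":-0.005,"twist":0},
    {"grip":255,"tx":0,"ty":0,"tz":-0.005,"twist":0},
    {"grip":255,"tx":0,"ty":0,"tz":-0.005,"twist":0}
  ],
  "squeeze": 20
}}

```text
time_s: 17.98
tcp_pos: [0.5557, 0.077, 0.0666]
ee_rot: [3.142, 0.001, 2.854]
force: [0.1, -5.9, 5.1]
width: 0.125
finger_force: 20.0
```

```bash
python3 f.py
```

```text
[-0.01 -5.44  4.93] along rail -5.2265946969705315 across 1.5251725742174973 [0.55570061 0.07694284 0.0666273 ] [3.14157167e+00 1.17825747e-03 2.85397658e+00] [-1.43  0.08  0.02]
```

{"name": "play_rows", "arguments": {
  "moves": [
    {"grip":255,"tx":0,"ty":0,"tz":-0.002,"twist":0},
    {"grip":255,"tx":0,"ty":0,"tz":-0.004,"twist":0},
    {"grip":255,"tx":0,"ty":0,"tz":-0.005,"twist":0},
    {"grip":255,"tx":0,"ty":0,"tz":-0.005,"twist":0},
    {"grip":255,"tx":0,"ty":0,"tz":-0.005,"twist":0}
  ],
  "squeeze": 20
}}

```text
time_s: 18.7
tcp_pos: [0.5556, 0.0769, 0.0668]
ee_rot: [-3.141, 0.001, 2.854]
force: [0.5, -5.5, -0.9]
width: 0.125
finger_force: 20.0
```

```bash
python3 f.py
```

```text
[ 1.1  -5.05 -0.77] along rail -4.536441596580371 across 2.476898454680644 [0.55566011 0.0769532  0.06677512] [-3.14148143e+00  9.28882062e-04  2.85402968e+00] [-1.38 -0.25 -0.02]
```

{"name": "play_rows", "arguments": {
  "moves": [
    {"grip":255,"tx":0,"ty":0,"tz":0,"twist":0},
    {"grip":255,"tx":0,"ty":0,"tz":0,"twist":0},
    {"grip":200,"tx":0,"ty":0,"tz":0,"twist":0},
    {"grip":180,"tx":0,"ty":0,"tz":0,"twist":0},
    {"grip":180,"tx":0,"ty":0,"tz":0,"twist":0}
  ],
  "squeeze": 5
}}

```text
time_s: 19.42
tcp_pos: [0.5549, 0.0785, 0.0667]
ee_rot: [3.141, -0.0, 2.856]
force: [-0.8, -0.1, -0.1]
width: 0.277
finger_force: 0.0
```

```bash
python3 f.py
python3 - <<'E'
from h import *
a=cams.read_camera("wrist")[:,:,::-1]
cv2.imwrite("pics/w6.png",a[100:400,130:510].repeat(2,0).repeat(2,1)[:600,:760])
E
```

```text
[-0.02 -0.04 -0.01] along rail -0.04238131666908644 across -0.007140408713550338 [0.5549526  0.0776358  0.06660417] [3.14141800e+00 7.47221035e-06 2.85496598e+00] [-0.01 -0.01  0.02]
```

View pics/w6.png

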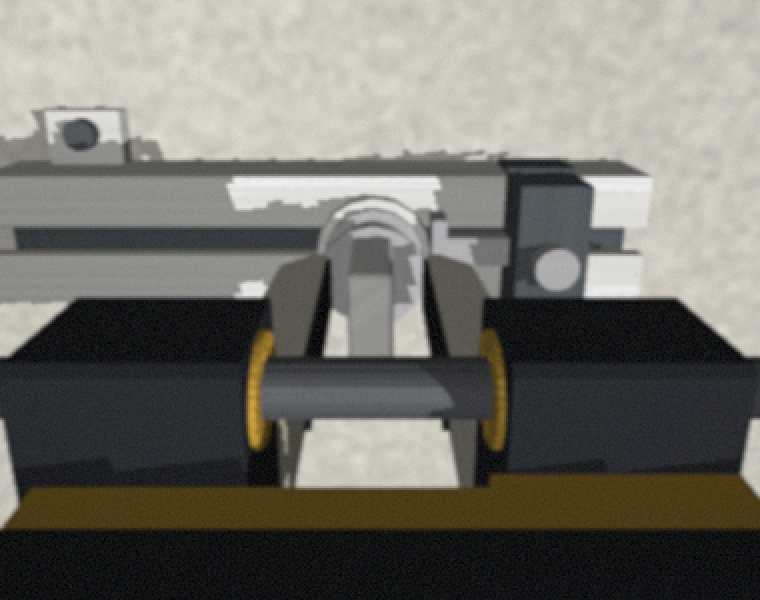

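The post stands released, with its tab at crop (370,315) centred between the fingers. The flange still touches the nose at (435,240), having moved by under 1 mm. Lifting straight off.

{"name": "play_rows", "arguments": {
  "moves": [
    {"grip":165,"tx":0,"ty":0,"tz":-0.03,"twist":0},
    {"grip":165,"tx":0,"ty":0,"tz":-0.12,"twist":0},
    {"grip":165,"tx":0,"ty":0,"tz":-0.3,"twist":0},
    {"grip":165,"tx":0,"ty":0,"tz":-0.5,"twist":0},
    {"grip":165,"tx":0,"ty":0,"tz":-0.7,"twist":0}
  ]
}}

```text
time_s: 20.18
tcp_pos: [0.5547, 0.0773, 0.1522]
ee_rot: [-3.141, -0.0, 2.855]
force: [0.7, 0.4, 0.3]
width: 0.35
finger_force: 0.0
```

Run:
```python
from h import *
s=arm.get_state();print(s["tcp_pos"],s["force"])
i=cams.camera_info("wrist");a=cams.read_camera("wrist")[:,:,::-1]
print(proj(i,[.5549,.0768,.092]),proj(i,[.5549,.0768,.038]))
cv2.imwrite("pics/w7.png",cv2.resize(a[100:260,210:430],None,fx=3.6,fy=3.6,interpolation=cv2.INTER_CUBIC))
```

```text
[0.55470829 0.0773246  0.15219211] [0.70137118 0.37204755 0.34346906]
[318.78665539 210.94969417] [318.71226332 194.55367977]
```

View pics/w7.png

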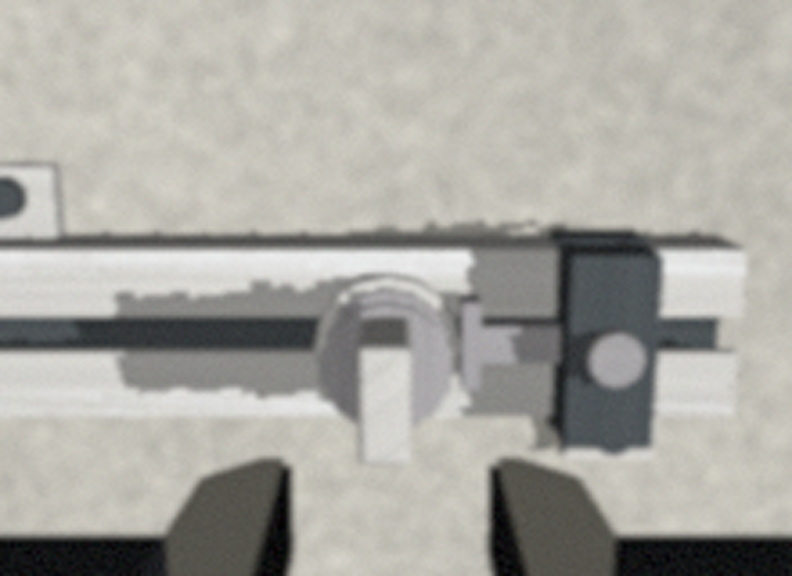

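The post stands upright and crosswise, with its tab at crop (385,400) and flange edge at about 455. The nose plate is at about 462–480, so I check numerically that the nose is still pushed back.

Run:
```python
from h import *
from scipy.ndimage import map_coordinates,gaussian_filter1d
ii=cams.camera_info("wrist");a=cams.read_camera("wrist").astype(float).mean(2);b=cv2.imread("pics/w4.png").astype(float).mean(2)
w1=cv2.imread("pics/w1.png").astype(float).mean(2)
u=np.array([np.cos(1.285),np.sin(1.285)]);n=np.array([-u[1],u[0]]);mid=np.array([.5486,.0553])
for nm,im,T in (("now",a,ii["world_to_cam"]),("w1",w1,np.load("w1.npy")),("w4",b,np.load("w4.npy"))):
    i=dict(ii);i["world_to_cam"]=T
    for z,off in ((.0435,(-9,-6,6,9)),(.052,(-20,-16,16,20)),(.038,(-4,0,4))):
        xs=np.arange(.030,.09,.0005) 
        pr=[]
        for o in off:
            uv=np.array([proj(i,[*(mid+x*u+o*1e-3*n),z]) for x in xs]);pr.append(map_coordinates(im,[uv[:,1],uv[:,0]],order=1))
        p=np.mean(pr,0);print(nm,z,[f"{x*1e3:.0f}:{v:.0f}" for x,v in zip(xs[::2],p[::2])])
```

```text
now 0.0435 ['30:166', '31:166', '32:166', '33:167', '34:167', '35:163', '36:158', '37:153', '38:146', '39:136', '40:130', '41:141', '42:157', '43:165', '44:166', '45:159', '46:144', '47:128', '48:123', '49:122', '50:122', '51:122', '52:122', '53:121', '54:122', '55:121', '56:118', '57:117', '58:116', '59:116', '60:116', '61:116', '62:116', '63:116', '64:113', '65:99', '66:73', '67:45', '68:38', '69:54', '70:70', '71:77', '72:76', '73:73', '74:73', '75:81', '76:94', '77:109', '78:116', '79:120', '80:124', '81:123', '82:124', '83:124', '84:125', '85:125', '86:123', '87:120', '88:115', '89:105']
now 0.052 ['30:192', '31:196', '32:198', '33:201', '34:201', '35:200', '36:198', '37:196', '38:193', '39:190', '40:186', '41:174', '42:159', '43:149', '44:148', '45:150', '46:151', '47:152', '48:153', '49:153', '50:154', '51:154', '52:154', '53:153', '54:152', '55:152', '56:152', '57:153', '58:153', '59:148', '60:139', '61:135', '62:132', '63:125', '64:102', '65:66', '66:41', '67:46', '68:66', '69:81', '70:85', '71:84', '72:84', '73:84', '74:84', '75:83', '76:82', '77:83', '78:83', '79:84', '80:
[... 3481 characters left out ...]
, '78:76', '79:77', '80:78', '81:77', '82:78', '83:79', '84:80', '85:80', '86:79', '87:77', '88:77', '89:75']
w4 0.038 ['30:57', '31:55', '32:56', '33:56', '34:54', '35:56', '36:58', '37:55', '38:60', '39:96', '40:139', '41:157', '42:156', '43:154', '44:137', '45:117', '46:139', '47:150', '48:151', '49:151', '50:151', '51:150', '52:150', '53:151', '54:149', '55:139', '56:122', '57:107', '58:103', '59:102', '60:104', '61:103', '62:102', '63:103', '64:103', '65:104', '66:104', '67:101', '68:74', '69:37', '70:40', '71:50', '72:51', '73:51', '74:50', '75:54', '76:74', '77:113', '78:146', '79:156', '80:158', '81:157', '82:156', '83:157', '84:157', '85:156', '86:156', '87:157', '88:157', '89:154']
```

The nose plate sits about 1.5 mm further back than when free, which is about 4 N, so it is still pressing on the post. Handing in.

```bash
python3 -c "
from bench import arm
print(arm.hand_in())"
```

```text
the job is handed in; nothing more can be done
None
```

The post is locked crosswise under the rail's lips, upright and released, with the nose pressing on it at an estimated 4 N; I handed the job in at about 20 s, and the hand-in call returned no verdict.

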